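# Unlatch the cedar-ball dish, lift it and turn its lip a quarter turn

### The arm

A 6-joint arm with a two-finger parallel gripper is mounted at the origin on the work surface. World frame = base frame: x ahead of the robot, y to its left, z up, the work surface at z = 0. Lengths are in mm, angles in rad, forces in N, time in s.
With the tool pointing down it reaches from about 350 to 975 mm from the base axis. Payload 7.1 kg.
Tool frame: the origin (TCP) lies on the front face of the gripper's body, between the roots of the fingers; the fingertips stand 80 mm ahead of it and the grasp point (between the pads) lies 61 mm ahead of it (env.tips_ahead is the distance from the TCP to the fingertips, in mm); z points along the fingers, y is the direction in which the jaws open and shut (so a half turn about z gives the same grasp; the last joint's range is limited). The gripper opens to 88 mm and grips with 3 to 60 N. Pads are 20 mm wide; open, the fingers measure 115 mm over their backs; the gripper's body (75 mm by 178 mm) begins 61 mm behind the grasp point.
Start: joints at [1.082, 0.423, 1.63, -0, 1.089, -0.019], TCP at [282.91, 557.286, 302.675] pointing down, gripper open.
Joint ranges: [-3, 3], [-0.9, 2.11], [0.09, 2.58], [-1.31, 4.45], [0.11, 2.69], [-2.54, 2.54]. Speed limits (rad/s): [2.39, 2.39, 3.01, 3.14, 3.14, 3.14].

### API

Orientations are given as a unit quaternion [x, y, z, w].
In Python, from station import env, set_gripper, viewer, workorder gives the robot as it stands. Calls block until the motion is done:
- env.reach(position, orientation): joint-space move of the TCP to a pose.
- env.move_l(position, rot=None, rate=150, f_stop=None): straight line of the TCP; rot=None keeps the orientation; rate is the mean speed in mm/s. With f_stop (N) it stops when the force on the tool has changed by that much, and returns True; else False.
- env.move_joints(angles): joint-space move.
- set_gripper(opening): finger opening in mm; the grip force is fixed at half the most; returns when the fingers have stopped.
- env.hold(seconds).
- env.ik(position, orientation): joint angles nearest the present ones, or None.
- env.read_state(): the state.
- viewer.camera(name): name is "scene" or "top" or "wrist"; returns the picture (480x640x3 uint8, blue, green, red); there is no depth.
- viewer.camera_params(name): a dict with "fx", "fy", "cx", "cy" (pixels), "pose" (4x4, takes a point from camera to world coordinates); the wrist camera has in their place "tool_from_camera" (4x4, takes a point from camera to tool coordinates, whose origin is the TCP and whose axes are the flange's). Camera axes: x right, y up, looking along -z (the intrinsics and any distortion apply to the point x, -y, -z); pixel columns grow to the right and rows downward; lengths in mm; the calibration is good to about 2 mm. A picture is of the moment at which its call begins: read the wrist's pose just before it. camera_params takes no time and is no camera call.
A pose or a line that the arm cannot do raises env.IKError and nothing moves.
- workorder.sign_off(): hands the job in, once; it reports no verdict.
The state is a dict: "time_s": time; "qpos": joint angles; "dq": joint speeds; "tau": joint torques, N m; "tool_pos": TCP position; "orientation": TCP orientation; "force": force on the tool from outside, world axes, zero at the start; "wrist_torque": the same for the moment, N m; "width": finger opening in mm.
Only numpy, scipy, OpenCV 4.12 (cv2) and the standard library are available. Lean on these libraries where they do the work, as an engineer would, in place of code of your own. Each camera call takes 0.05 s, during which the arm holds its last target. There are 200 camera calls.

### The job

Slide the wooden catch along its rail all the way to its far stop, so that it no longer holds the dish down. Then lift the dish by its arched handle, straight up about 10 cm above its stand, and turn it level through a quarter turn clockwise (seen from above), so that its lip, now pointing to the left, points the way the catch slid; the loose cedar ball must stay in the middle of the dish all the while and the other things on the ledge must be left where they are. Finish still holding the dish there, level and still above the middle of its stand: do not put it down.

Things in the scene. Friction and masses are not known exactly. Their poses are not given: they have to be found in the camera images.
- stand: Fixed wooden base plate 260 mm (x) by 280 mm (y), 20 mm thick. Origin at its underside, right below the dish's axis at the start (plate y from -185 to +95 mm). +x: the way the catch slides to its far stop, roughly away from the robot; +y left; z up. A steel rail runs along x at y = -135 mm, with a dark stop block at its +x end, top 50 mm above the ledge.
- catch (a joint): Position (m) of the wooden catch on its rail: 0 near end, 0.09 home against the far stop; starts at 0 to 0.02. It slides along the stand's +x against about 2 N of friction and stays where left. Its steel tongue (30 mm wide, underside 54 mm above the ledge) reaches 4 mm over the dish's rim and holds the dish down until past about 0.065.
- catch_grip (a point): Centre of the grip part of the catch's upright wooden fin, 86 mm above the ledge; axes as the stand's. The fin is 14 mm thick in x (pinch it along x), 30 mm wide in y, and its top is 105 mm above the ledge; the carriage's top below it is 54 mm above the ledge. It moves with the catch.
- dish_handle (a point): Centre of the straight wooden bar of the dish's arched handle, on the dish's axis, 110 mm above the ledge at the start. The bar runs along the dish's y, 164 mm long, 12 mm thick (pinch it along the dish's x), 22 mm high. Dish's +x points to its lip, z up; at the start the lip points along the stand's +y within 0.1 rad, so the bar runs along the stand's x.
- dish_seat (a point): Point on the dish's axis where the ball's centre lies when it rests in the middle of the dish: 28.6 mm above the dish's underside, 61 mm below the centre of the handle bar; axes as the dish's.
- dish_lip (a point): Outer end of the dish's flat lip (34 mm wide), 110 mm from the dish's axis along its +x, 26.5 mm above its underside.
- dish: The white ceramic dish, loose on its 20 mm high stand: 166 mm across, 30 mm high at the rim, 0.24 to 0.49 kg, balanced on its axis. Origin at the centre of its underside, the handle bar's centre 90 mm above it; axes as the handle's. Inside, a shallow cone slopes 14 degrees down to the middle. Two steel posts at y = +-77 mm carry the bar.
- ball_center (a point): Centre of the loose cedar-wood ball, 40 mm in diameter, 20 g, lying free in the middle of the dish under the handle; its top is 30 mm below the underside of the handle bar.
- shoetree: Bystander: orange silicone shoe tree, about 175 by 66 by 50 mm high, lying left of the stand. Origin at its underside, near its middle.
- shoehorn: Bystander: flat steel shoehorn with a spoon-shaped blade, about 200 by 45 by 8 mm, lying right of the stand along x. Origin at its underside.
- tin: Bystander: flat round steel tin, 76 mm across, 26 mm high, beyond the stand. Origin at the centre of its underside.
Not all that is in view belongs to the job. What is shaped like the dish but blue or green is not meant.

How it is judged:
By the outcome, as a careful person would: the job done as asked, in the order asked, and still so for the second after the job is handed in, while the arm keeps its last pose, push and grip.
It also fails if it takes over 51 s, if anything falls off the work surface, if the arm or the gripper's body presses on something with over 40 N, if the wrist force passes 120 N, or if a joint passes its speed limit or range.

## Working session

There is one attempt and no reset: what is moved stays moved. The work goes in short steps, each a Python script; the robot and the scene stay as the last script left them, time stands still between calls to the robot, and variables do not carry over. Pictures are saved under pics/ and viewed, about 8 in all and at most 12, crops included, and the job is handed in when it is done.

```bash
mkdir -p pics; ls; python3 - <<'E'
from station import env, viewer
import cv2, numpy as np
for n in ("scene","top"):
    cv2.imwrite(f"pics/{n}0.png",viewer.camera(n))
    p=viewer.camera_params(n); print(n,{k:(np.round(v,3).tolist()) for k,v in p.items()})
print(viewer.camera_params("wrist"))
s=env.read_state();print(s["time_s"],s["orientation"],s["tool_pos"],s["force"])
E
```

```text
pics
scene {'fx': 506.987, 'fy': 506.987, 'cx': 324.369, 'cy': 243.327, 'pose': [[-0.373, -0.57, 0.732, 1371.518], [0.928, -0.246, 0.28, 352.012], [0.021, 0.784, 0.621, 738.432], [0.0, 0.0, 0.0, 1.0]]}
top {'fx': 607.002, 'fy': 607.002, 'cx': 322.106, 'cy': 235.728, 'pose': [[-0.001, 0.994, -0.108, 483.427], [-1.0, -0.002, -0.01, 33.801], [-0.01, 0.108, 0.994, 1323.855], [0.0, 0.0, 0.0, 1.0]]}
{'fx': 391.1889044266364, 'fy': 391.1889044266364, 'cx': 323.1297620265731, 'cy': 242.0380621730628, 'tool_from_camera': array([[-4.62161538e-04,  9.68637181e-01,  2.48478968e-01,
         6.91809604e+01],
       [ 9.99999360e-01,  1.91089552e-04,  1.11504325e-03,
         8.54365133e-01],
       [ 1.03259062e-03,  2.48479325e-01, -9.68636650e-01,
        -8.31281622e+01],
       [ 0.00000000e+00,  0.00000000e+00,  0.00000000e+00,
         1.00000000e+00]])}
0.1 [ 2.32733264e-01  9.72540362e-01 -6.66267468e-04 -1.66528112e-04] [282.7307888  556.95679341 301.99400827] [-0.26340886 -0.43478264 -0.58262903]
```

View pics/scene0.png

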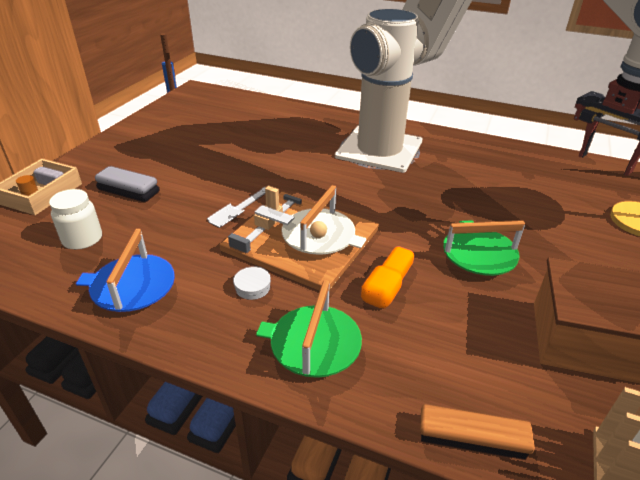

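View pics/top0.png

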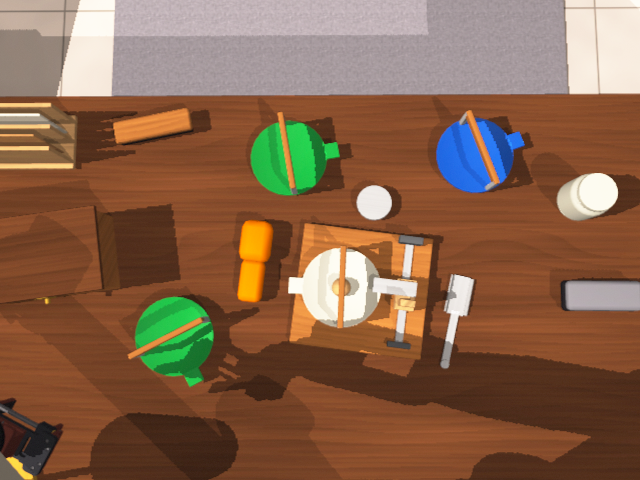

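Scene view: white dish centre ~(320,232), catch left of it and stop block at (242,242). Top view: dish handle ~(342,287), fin ~(406,303), far stop (410,240), lip (295,286), stand turned about -0.12 rad. Next I take two wrist views above it.

```bash
cat > h.py <<'E'
from station import env, set_gripper, viewer, workorder
import cv2, numpy as np
from scipy.spatial.transform import Rotation as R
def down(a):  # tool z down, tool y (jaw axis) at world angle a
    y=np.array([np.cos(a),np.sin(a),0]); z=np.array([0,0,-1.]); return R.from_matrix(np.c_[np.cross(y,z),y,z]).as_quat()
def wpose():
    s=env.read_state(); T=np.eye(4); T[:3,:3]=R.from_quat(s["orientation"]).as_matrix(); T[:3,3]=s["tool_pos"]
    return T@viewer.camera_params("wrist")["tool_from_camera"]
def ray(p,T,u,v):
    d=T[:3,:3]@np.array([(u-p["cx"])/p["fx"],-(v-p["cy"])/p["fy"],-1]); return T[:3,3],d/np.linalg.norm(d)
def plane(n,u,v,z,T=None):
    p=viewer.camera_params(n); o,d=ray(p,p["pose"] if T is None else T,u,v); return o+d*(z-o[2])/d[2]
def tri(obs):  # list of (name,T or None,u,v); returns point, miss
    A=np.zeros((3,3));b=np.zeros(3);L=[]
    for n,T,u,v in obs:
        p=viewer.camera_params(n); o,d=ray(p,p["pose"] if T is None else T,u,v); P=np.eye(3)-np.outer(d,d);A+=P;b+=P@o;L.append((P,o))
    x=np.linalg.solve(A,b); return x,[round(float(np.linalg.norm(P@(x-o))),2) for P,o in L]
E
python3 - <<'E'
from h import *
H=plane("top",342,287,110);F=plane("top",406,302,100)
a=plane("top",411,240,50);b=plane("top",399,345,50);yaw=np.arctan2(*(a-b)[1::-1]);print(H,F,yaw)
u=np.array([np.cos(yaw),np.sin(yaw)]);v=np.array([-u[1],u[0]])
for a in (yaw,yaw+np.pi): print(env.ik([*(H[:2]-40*v),300],down(a)))
print("dish",[env.ik([*H[:2],171],down(yaw+s*np.pi/2)) for s in (1,-1)])
q=[env.ik([*(H[:2]-50*v),300],down(a)) for a in (yaw,)]
for i,s in enumerate((-55,55)):
    P=[*(H[:2]-50*v+s*u),300]
    (env.reach if i==0 else env.move_l)(P,down(yaw))
    env.hold(.3)
    T=wpose();im=viewer.camera("wrist");cv2.imwrite(f"pics/w{i}.png",im);np.save(f"pics/T{i}.npy",T)
s=env.read_state();print(s["time_s"],s["tool_pos"],s["qpos"])
E
```

```text
[512.8508919    6.33065608 110.        ] [ 482.98374761 -121.82410085  100.        ] -0.12986343287016278
[-8.89557872e-02  2.56225419e-01  1.88609434e+00 -4.44089210e-16
  9.99272900e-01  4.09076457e-02]
None
dish [array([-1.08605188e-02,  4.62613881e-01,  1.95903649e+00, -4.44089210e-16,
        7.19942280e-01, -1.45179341e+00]), array([-1.08605188e-02,  4.62613881e-01,  1.95903649e+00, -4.44089210e-16,
        7.19942280e-01,  1.68979924e+00])]
3.8917 [560.66277407 -50.33619717 300.19790486] [-1.10685149e-01  3.35531927e-01  1.77122937e+00  1.13243029e-05
  1.03461055e+00  1.91338962e-02]
```

View pics/w0.png

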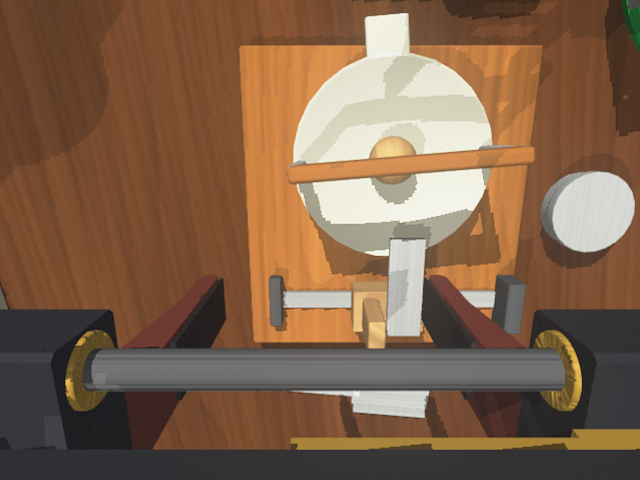

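View pics/w1.png

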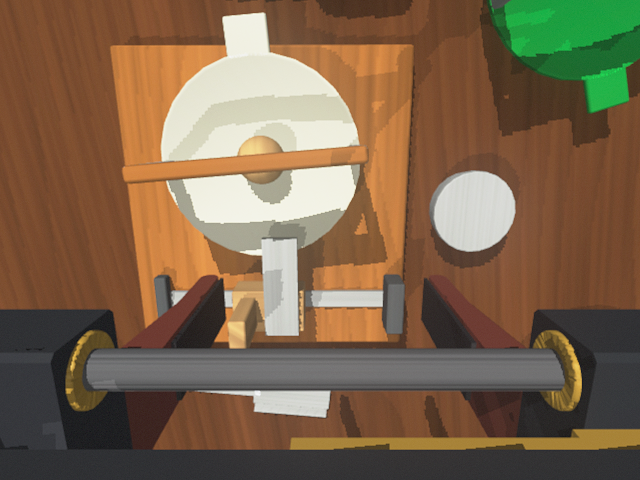

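w0/w1: the bar runs (290,176)–(534,155) and (124,175)–(367,155), the fin is near (375,322) and (243,318), and the far stop block is at the right, (509,304) and (394,304). I'll zoom in for precise pixels.

```bash
python3 - <<'E'
from h import *
a=cv2.imread("pics/w0.png");b=cv2.imread("pics/w1.png");t=cv2.imread("pics/top0.png")
z=lambda im,x,y,w,h,k: cv2.resize(im[y:y+h,x:x+w],None,fx=k,fy=k,interpolation=cv2.INTER_NEAREST)
r1=np.hstack([z(a,340,270,80,80,5),z(b,210,270,80,80,5)])
cv2.imwrite("pics/z0.png",np.vstack([r1,np.hstack([z(a,280,140,40,50,4),z(a,505,140,40,50,4),z(b,110,140,40,50,4),z(b,340,140,40,50,4),z(t,385,285,40,50,4)])]))
E
```

```text
(no output)
```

View pics/z0.png

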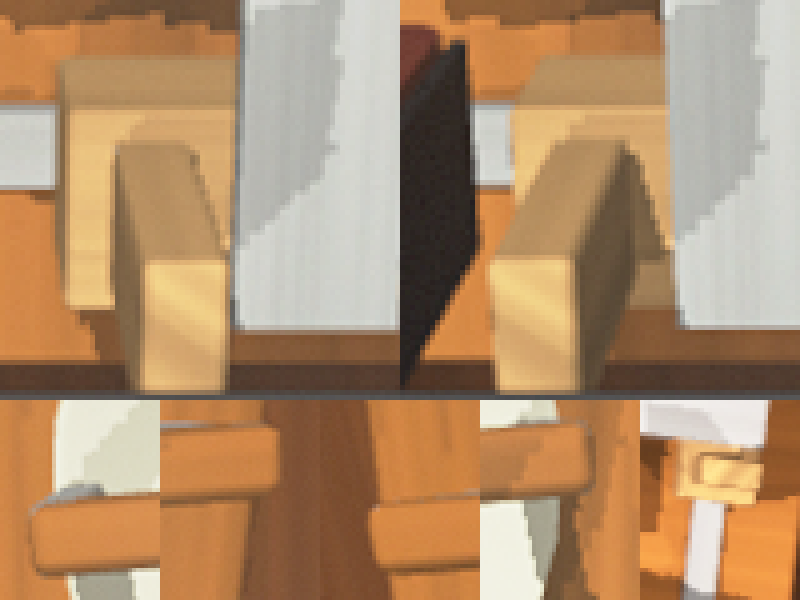

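```bash
python3 - <<'E'
from h import *
T=[np.load(f"pics/T{i}.npy") for i in (0,1)]
pt=lambda a,b: tri([("wrist",T[0],*a),("wrist",T[1],*b)])
r=np.round
f1,f2=pt((368.6,321.6),(228.2,321.6)),pt((385.2,321.8),(245.2,321.8))
L=[pt((288.8,166.2),(122.8,167)),pt((289,183),(122.8,182.5))];Rr=[pt((534.5,147),(367.5,146.3)),pt((534.5,162.5),(367.5,163))]
for x in (f1,f2,*L,*Rr): print(r(x[0],1),x[1])
l=(L[0][0]+L[1][0])/2; q=(Rr[0][0]+Rr[1][0])/2
d=q-l; c=(l+q)/2; print("bar c",r(c,1),"len",np.linalg.norm(d),"yaw",np.arctan2(d[1],d[0]))
# stand yaw: plate top edge corners (z=20), both views; rail blocks
for i,(A,B) in enumerate([((240,45),(542,45)),((111,45),(413,45))]):
    A=plane("wrist",*A,20,T[i]);B=plane("wrist",*B,20,T[i]);e=B-A;print("left edge",r(A,1),r(B,1),np.arctan2(e[1],e[0]),np.linalg.norm(e))
e=f2[0]-f1[0];yaw=-0.125
print("fin top edge mid",r((f1[0]+f2[0])/2,1),np.arctan2(e[1],e[0]),np.linalg.norm(e))
# far stop near face top edge (z=50), both views
for i,u in enumerate((498,387)): print("stop",plane("wrist",u,277,50,T[i]))
for i,(u,v) in enumerate(((387,30),(246,33))): print("lip",plane("wrist",387 if i==0 else u,15,46,T[i]))
H=plane("top",342,287,121);print(H)
E
```

```text
[ 477.  -107.2  103.1] [0.19, 0.19]
[ 489.9 -109.4  102.3] [0.2, 0.2]
[434.9  19.5 120.9] [0.39, 0.39]
[433.7   9.2 123.7] [0.02, 0.02]
[596.7  11.2 118.7] [0.05, 0.05]
[595.4   1.  121.2] [0.34, 0.34]
bar c [515.2  10.2 121.1] len 161.9088067619692 yaw -0.05089411011262423
left edge [399.7 120.3  20. ] [653.7  87.1  20. ] -0.12977934942271954 256.1690238579895
left edge [399.8 120.1  20. ] [654.1  86.8  20. ] -0.13035685197806238 256.41104098133775
fin top edge mid [ 483.5 -108.3  102.7] -0.1717987509906739 13.127504437168785
stop [ 600.16888468 -104.91095847   50.        ]
stop [ 609.80168266 -106.65131311   50.        ]
lip [520.69430558 120.16881947  46.        ]
lip [521.20256493 119.88488486  46.        ]
[512.58425097   6.57959476 121.        ]
```

Two views agree: bar centre (515,10), top at z≈121, yaw −0.051; stand yaw −0.130, origin ≈(514.8,9.7); fin centre ≈(481.6,−123), top at ≈103. The lip measures the same yaw as the bar. Next I slide the catch.

```bash
python3 - <<'E'
from h import *
yaw=-0.13;u=np.array([np.cos(yaw),np.sin(yaw),0])
F=np.array([481.6,-123.2,149.5])
env.reach(F+[0,0,60],down(yaw)); print(env.move_l(F,rate=90,f_stop=15))
set_gripper(4); s=env.read_state(); print(s["time_s"],s["width"],s["force"])
p0=s["tool_pos"]; p=F.copy()
print("hit",env.move_l(F+105*u,rate=45,f_stop=14))
s=env.read_state(); print(s["time_s"],(s["tool_pos"]-p0)@u,s["tool_pos"],s["force"],s["width"])
T=wpose();cv2.imwrite("pics/w2.png",viewer.camera("wrist"));np.save("pics/T2.npy",T)
E
```

```text
False
6.45 13.567932141791303 [ 1.17420292  0.05136629 -0.50580078]
hit True
8.025 77.09670868779638 [ 558.26586088 -133.06387781  149.46908726] [-3.0922688   0.63903375  7.5062629 ] 14.221561368224984
```

View pics/w2.png

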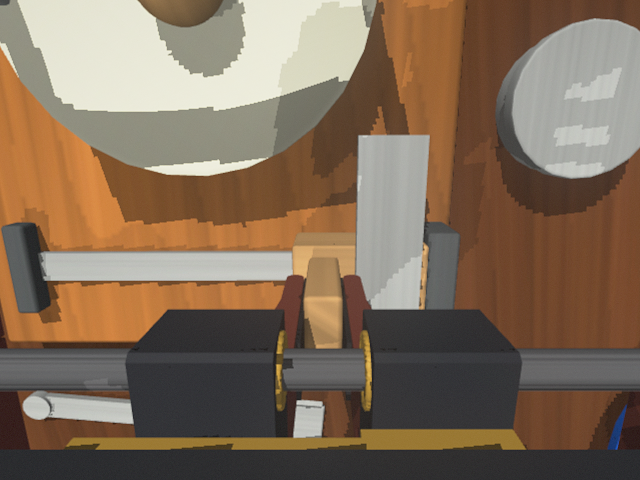

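The catch sits against the stop block (carriage edge ~425, block ~430). I'll push once more to confirm, then release and look.

```bash
python3 - <<'E'
from h import *
yaw=-0.13;u=np.array([np.cos(yaw),np.sin(yaw),0])
s=env.read_state();p=s["tool_pos"]
print(env.move_l(p+12*u,rate=20,f_stop=18))
s=env.read_state();print(s["time_s"],(s["tool_pos"]-p)@u,s["force"])
set_gripper(60); q=env.read_state()["tool_pos"]; env.move_l([q[0],q[1],300],rate=150)
H=np.array([515.0,10.1])
env.reach([H[0]-0,H[1]-50,300],down(yaw)); 
env.hold(.2);T=wpose();cv2.imwrite("pics/w3.png",viewer.camera("wrist"));np.save("pics/T3.npy",T)
s=env.read_state();print(s["time_s"],s["tool_pos"])
E
```

```text
True
8.4167 0.5042070039445828 [-3.64849614 -0.01910275  5.85484764]
11.175 [515.46931524 -40.67941528 299.78093413]
```

View pics/w3.png

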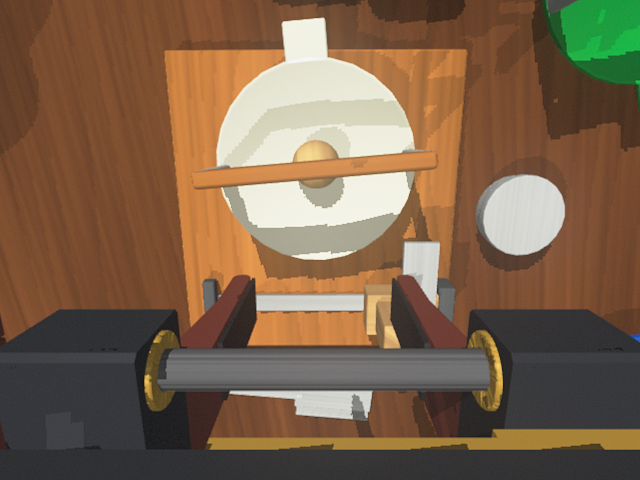

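Catch is home and the dish hasn't moved. Next: grasp the bar, lift, and look.

```bash
python3 - <<'E'
from h import *
a=np.pi/2-0.051; P=np.array([515.1,10.0,169.5])
set_gripper(50)
env.reach(P+[0,0,70],down(a)); s=env.read_state();print(s["time_s"],s["qpos"]); print(env.move_l(P,rate=70,f_stop=10))
set_gripper(4); s=env.read_state(); print(s["time_s"],s["width"],s["force"],s["tool_pos"])
print(env.move_l(P+[0,0,12],rate=12)); env.hold(.3); s=env.read_state();print(s["force"],s["wrist_torque"],s["width"])
env.move_l(P+[0,0,101],rate=40); env.hold(.5)
s=env.read_state();print(s["time_s"],s["tool_pos"],s["force"],s["wrist_torque"],s["width"],s["qpos"])
T=wpose();a=viewer.camera("wrist");b=viewer.camera("scene")
np.save("pics/T4.npy",T);cv2.imwrite("pics/s4.png",b);cv2.imwrite("pics/w4.png",a)
cv2.imwrite("pics/c4.png",np.hstack([cv2.resize(a,(400,300)),cv2.resize(b[120:300,200:440],(400,300))]))
E
```

```text
12.9583 [-3.76692508e-03  3.52062412e-01  1.91880580e+00 -4.18822819e-05
  8.70454598e-01 -1.52253916e+00]
False
14.7833 11.895521111863017 [-0.85063773 -0.85093561 -1.92536514] [514.9247977    9.99083436 169.32225098]
False
[-0.09373612  0.43684859 -2.607264  ] [-0.01838122 -0.07061728  0.01501857] 11.483915698647738
19.1083 [515.08991981  10.01609762 270.50293547] [ 0.22125471 -0.80329399 -2.3746904 ] [ 0.03134209 -0.03797367 -0.01425849] 11.564214108740671 [-3.66659074e-03  3.06245455e-01  1.89702349e+00  2.51042703e-05
  9.38348627e-01 -1.52344667e+00]
```

View pics/c4.png

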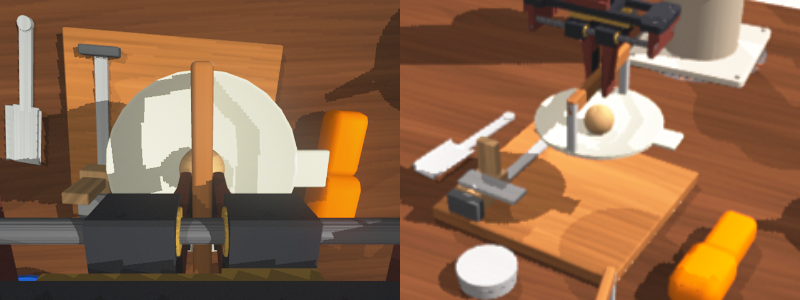

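Dish lifted clear with the ball in the middle. Now I turn clockwise about joint 6, with a small step first to see how fast it goes.

```bash
python3 - <<'E'
from h import *
q=np.array(env.read_state()["qpos"]); tgt=env.ik([515.1,10.0,270.5],down(-0.13)); print(tgt)
q0=q.copy(); D=(np.pi/2-0.051)+0.13
n=6
for k in range(1,n+1):
    t=env.read_state()["time_s"]; q=q0+(tgt-q0)*k/n; env.move_joints(q); 
    s=env.read_state(); print(round(s["time_s"]-t,2),end=" ")
env.hold(.7)
s=env.read_state();a=R.from_quat(s["orientation"]).as_matrix();print(s["time_s"],s["tool_pos"],s["width"],s["wrist_torque"],np.arctan2(a[1,1],a[0,1]),a[:,2])
T=wpose();a=viewer.camera("wrist");b=viewer.camera("scene");c=viewer.camera("top")
np.save("pics/T5.npy",T)
for n,i in zip("wst",(a,b,c)): cv2.imwrite(f"pics/{n}5.png",i)
z=lambda im,x,y,w,h: cv2.resize(im[y:y+h,x:x+w],(400,300),interpolation=cv2.INTER_CUBIC)
cv2.imwrite("pics/c5.png",np.vstack([np.hstack([z(a,0,0,640,480),z(b,200,120,240,180)]),np.hstack([z(c,240,180,240,180),z(b,270,140,120,90)])]))
E
```

```text
[-3.68874460e-03  3.06255504e-01  1.89701700e+00 -4.44089210e-16
  9.38320145e-01  1.26311255e-01]
0.37 0.37 0.37 0.37 0.37 0.37 22.1083 [515.0780874   10.00102763 270.47627406] 11.899892346790915 [-0.02255922  0.11982795 -0.0380945 ] -0.12972115252603816 [-4.50428676e-05 -4.46731226e-05 -9.99999998e-01]
```

View pics/c5.png

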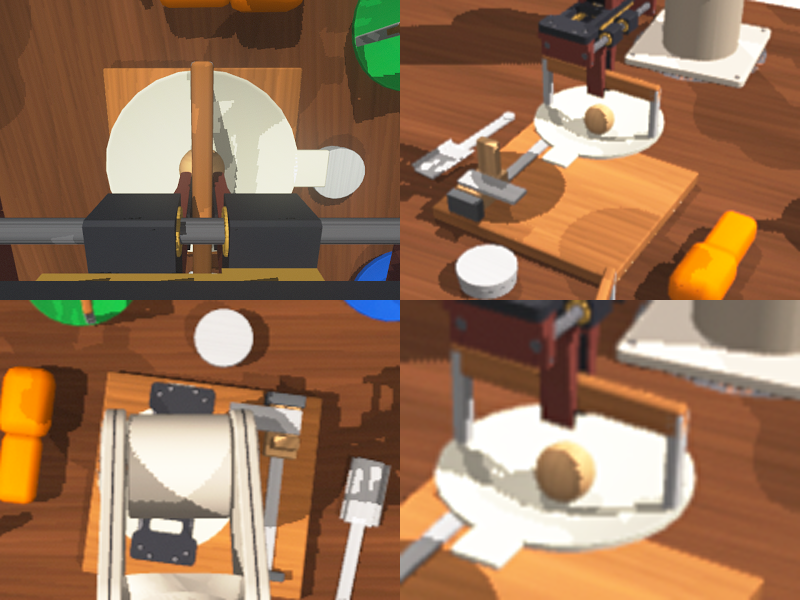

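Turned: lip points to the stand's +x, ball still central, catch home, tin, shoehorn and shoe tree in place. Numeric check for level, yaw and ball follows.

```bash
python3 - <<'E'
from h import *
P=np.array([515.1,10.,0]);y=np.array([np.cos(-.13),np.sin(-.13),0]);x=np.array([-y[1],y[0],0])
rep=lambda n,p: print(n,"along lip axis %.1f, along bar %.1f, z %.1f"%((p-P)@y,(p-P)@x,p[2]))
for i in (4,5):
    a=cv2.imread(f"pics/w{i}.png");T=np.load(f"pics/T{i}.npy"); ax=(y,x) if i==5 else None
    if i==4: continue
    o,d=ray(viewer.camera_params("wrist"),T,323,99)
    t=((P-o)@x+81)/(d@x); rep("bar end (top, exp 0,81,222)",o+t*d)
    for uv in ((526,241),(526,298)): rep("lip corner (exp 110,+-17)",plane("wrist",*uv,147.5,T))
# ball in scene view + rim extremes
b=cv2.imread("pics/s5.png");hsv=cv2.cvtColor(b,cv2.COLOR_BGR2HSV)
roi=np.zeros(b.shape[:2],np.uint8);roi[178:206,306:334]=255
m=cv2.inRange(hsv,(8,60,60),(28,255,255))&roi
c=max(cv2.findContours(m,0,1)[0],key=cv2.contourArea);(u,v),r=cv2.minEnclosingCircle(c);print(u,v,r)
rep("ball (exp 0,0)",plane("scene",u,v,20+28.6+101))
# white dish mask in scene: rim ellipse
m=cv2.inRange(hsv,(0,0,95),(179,70,255));roi[:]=0;roi[165:222,270:372]=255
c=max(cv2.findContours(m&roi,0,1)[0],key=cv2.contourArea);h=c[:,0,:]
for n,q in (("L",h[h[:,0].argmin()]),("R",h[h[:,0].argmax()])): print(n,q); rep("rim "+n,plane("scene",*q,151))
s=env.read_state();print(s["time_s"],np.abs(s["dq"]).max(),s["width"],s["force"])
E
```

```text
bar end (top, exp 0,81,222) along lip axis -1.3, along bar 81.0, z 231.3
lip corner (exp 110,+-17) along lip axis 108.9, along bar 16.4, z 147.5
lip corner (exp 110,+-17) along lip axis 113.2, along bar -16.8, z 147.5
318.9395751953125 191.10440063476562 9.104681968688965
ball (exp 0,0) along lip axis -1.1, along bar -2.3, z 149.6
L [270 216]
rim L along lip axis 131.2, along bar -39.1, z 151.0
R [357 198]
rim R along lip axis -17.4, along bar 80.8, z 151.0
22.2583 0.0009970998424551568 11.791549596470471 [-0.60319778 -0.01235681 -2.70201223]
```

The bar-end height is ill-conditioned from the near-vertical wrist ray, so I'll triangulate the rim and bar against the scene view instead.

```bash
python3 - <<'E'
from h import *
a=cv2.imread("pics/w5.png");b=cv2.imread("pics/s5.png")
z=lambda im,x,y,w,h,k: cv2.resize(im[y:y+h,x:x+w],None,fx=k,fy=k,interpolation=cv2.INTER_NEAREST)
cv2.imwrite("pics/z6.png",np.vstack([z(b,275,140,100,90,8)[:400*2][:,:800][:384+0], np.hstack([z(a,295,80,66,36,6),z(b,275,188,66,36,6)])[:, :800] if False else np.hstack([z(a,293,85,66,36,6),z(b,278,188,67,36,6)])[:, :798].copy() if False else cv2.copyMakeBorder(np.hstack([z(a,293,85,66,36,6),z(b,276,188,66,36,6)]),0,0,0,8,0)]))
E
```

```text
(no output)
```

View pics/z6.png

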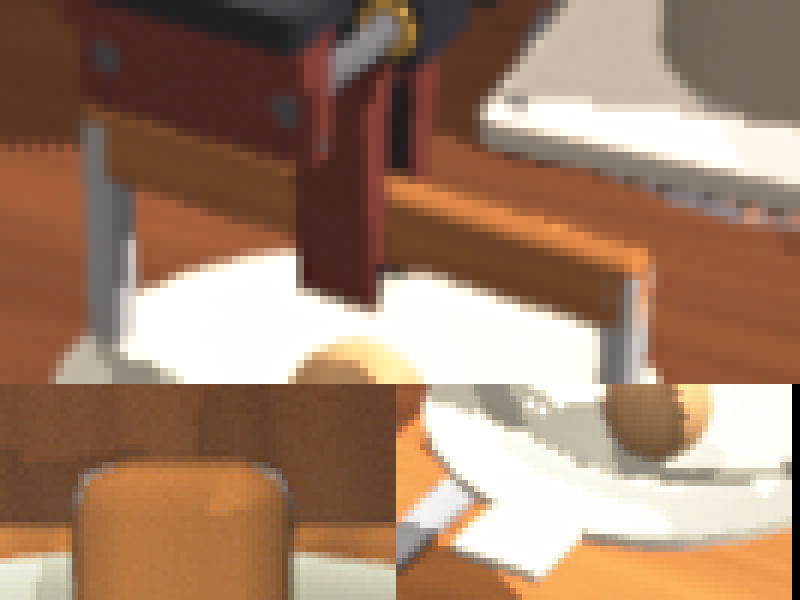

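```bash
python3 - <<'E'
from h import *
p=viewer.camera_params("scene");Ti=np.linalg.inv(p["pose"])
P=np.array([515.1,10.,210.6]);y=np.array([np.cos(-.13),np.sin(-.13),0]);x=np.array([-y[1],y[0],0]);k=np.array([0,0,1.])
def pr(l,b,z,t=0):
    c,s=np.cos(t),np.sin(t); X=P+l*y+(b*c-z*s)*x+(b*s+z*c)*k; q=Ti@[*X,1]; return np.array([p["cx"]-p["fx"]*q[0]/q[2],p["cy"]+p["fy"]*q[1]/q[2]])
for t in (-.1,-.05,0,.05,.1):
    A,B=pr(6,-75,-11,t),pr(6,75,-11,t); print(t,"bottom edge",A.round(1),B.round(1),"slope %.3f"%((B-A)[1]/(B-A)[0]),"lip corners",pr(110,-17,-63.5,t).round(1),pr(110,17,-63.5,t).round(1))
A,B=np.array([291.9,162.9]),np.array([351.5,180.6]);print("measured slope",(B-A)[1]/(B-A)[0],"lip 285.8,214.8 299.7,220.7")
E
```

```text
-0.1 bottom edge [287.7 160. ] [349.9 185.4] slope 0.408 lip corners [282.5 213.9] [296.8 220.3]
-0.05 bottom edge [287.8 161.6] [350.3 184. ] slope 0.358 lip corners [283.8 214.8] [298.2 220.6]
0 bottom edge [288.  163.2] [350.7 182.5] slope 0.307 lip corners [285.2 215.6] [299.6 220.7]
0.05 bottom edge [288.3 164.9] [351.  180.9] slope 0.257 lip corners [286.5 216.4] [300.9 220.8]
0.1 bottom edge [288.7 166.5] [351.2 179.4] slope 0.206 lip corners [287.9 217.1] [302.2 220.9]
measured slope 0.2969798657718118 lip 285.8,214.8 299.7,220.7
```

The measured bar slope (0.297, against 0.307 if level) and the lip corners match a level dish to about 0.01–0.02 rad. Handing in.

```bash
python3 - <<'E'
from h import *
workorder.sign_off(); s=env.read_state(); print(s["time_s"],s["tool_pos"],s["width"])
E
```

```text
the job is handed in; nothing more can be done
the job is handed in; nothing more can be done
```

The job is handed in at about 22 s of the allowed 51 s. The dish is still held about 101 mm above its start, over the middle of its stand.

- **Catch:** I pinched the fin and slid it 77 mm along +x until it met the far stop. A second push moved it only 0.5 mm more, and the pictures show the carriage against the stop block.
- **Dish:** I gripped the bar, lifted it straight up, and turned it 1.65 rad clockwise. That is a quarter turn plus the dish's initial 0.08 rad offset. The tool ended at −0.130 rad, which is the measured direction of the stand's +x.
- **Last checks that agreed:**
  - The ball is within about 3 mm of the dish's axis.
  - The lip corners are where expected to within about 3 mm.
  - The bar slope in the scene view was 0.297, against 0.307 expected for a level dish, so any tilt is about 0.01–0.02 rad.
  - The tin, shoehorn and shoe tree look untouched in the pictures; I did not measure them.
- **Last checks that disagreed:**
  - The bar-end height from the wrist camera alone came out 9 mm high. I discounted it because the ray is nearly vertical there, so the height is poorly determined.
  - Reading the rim's edges by colour mask was spoilt by the tongue and lip, so I did not use it.
  - Slopes read on short stretches of the bar and on the lip edge scattered by a few hundredths of a radian either way.

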